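Turn the wrong-way-round parts tray in its sleeve and clip it in

ROBOT

A 6-joint arm with a two-finger parallel gripper is mounted at the origin on a cart in front of the work surface, level with it; the furniture and walls round the work are solid. World frame = base frame: x ahead of the robot, y to its left, z up, the work surface at z = 0. Lengths are in m, angles in rad, forces in N, time in s.
With the tool pointing down it reaches from about 0.325 to 0.775 m from the base axis. Payload 5.5 kg.
Tool frame: the origin (TCP) lies at the centre of the arm's flange, where the gripper is bolted on; the fingertips stand 182 mm ahead of it and the grasp point (between the pads) lies 163 mm ahead of it; z points along the fingers, y is the line along which they close (so a half turn about z gives the same grasp; the last joint's range is limited). The gripper opens to 88 mm and grips with 3 to 60 N. Pads are 20 mm wide; open, the fingers measure 115 mm over their backs; the gripper's body (75 mm by 178 mm) begins 61 mm behind the grasp point.
Start: joints at [1.073, 0.091, 1.231, -0, 1.82, -0.057], TCP at [0.256, 0.543, 0.405] pointing down, gripper open.
Joint ranges: [-2.87, 2.87], [-0.86, 2.18], [0.17, 2.46], [-1.51, 4.65], [0.06, 2.69], [-2.65, 2.65]. Speed limits (rad/s): [2.57, 2.57, 3.01, 3.14, 3.14, 3.14].

INTERFACE

Orientations are given as [roll, pitch, yaw] about the fixed x, y, z axes, in that order (R = Rz(yaw) Ry(pitch) Rx(roll)).
In Python, from cell import robot, vision, job gives the robot as it stands.
- The arm moves only by the shell command python3 -m pendant 'ROWS' [FORCE]. ROWS is a JSON object of lists of equal length, an entry for each row: "gripper": the finger opening in m, from 0 to 0.0878; "slide": the shift along the tool's x, y, z in m, a list of three; "turn": the turn about the tool's z in rad. A call has 1 to 5 rows; each row shifts and turns the commanded pose from where the row before left it, along the tool's axes as they then stand; what a row does not reach is not made up. A row lasts 1/8 s, in which the tool goes at most 62.5 mm and 10.7 degrees, less where a joint would pass 70% of its speed; a pose out of reach is approached as far as the arm can. A call with a gripper value outside its range is refused whole. The fingers move at their own pace and stop on an object; FORCE is the grip in N (left out, the last holds). Time passes only in rows, so rows that do not move let the fingers close. It gives the time, the measured TCP pose, the force, the opening and the grip force at its end, in the units of the state.
- robot.read_state(): the state, without advancing time (a new reading comes with each control period).
- vision.get_image(name): name is "scene" or "top" or "wrist"; returns (picture, depth): 420x560x3 uint8, red, green, blue; 420x560 float32, m along the optical axis (not along the pixel's ray), 0 where there is no reading.
- vision.calibration(name): a dict with "fov_y" (degrees; the focal length in pixels is half the picture's height over the tangent of half this angle, whatever the lens; pixels are square), "cx", "cy" (the principal point, pixels), "k1" (the pictures are not rectified: a ray, as slopes to the right and down, at radius r is drawn at 1 + k1 r^2 times it, then the intrinsics apply), "origin" and "attitude" of the camera in the world; the wrist camera has in their place "tool_from_camera" (4x4, takes a point from camera to tool coordinates, whose origin is the TCP and whose axes are the flange's). Camera axes: x right, y down, z forward; pixel columns grow to the right and rows downward; lengths in m; the calibration is good to about 2 mm. A picture is of the moment at which its call begins: read the wrist's pose just before it. calibration takes no time and is no camera call.
- job.job_done(): hands the job in; it is judged then, once.
Trained networks look in the newest picture that a camera, given by its name, has taken for a name from the list of things; names that differ only in an ending like _2 or _b are one class to them, and where a whole thing is asked for, a point or a joint stands for the part that bears it (a point fixed in the world has none). Each returns a list of dicts, best first, with "score" (0 to 1); they miss things now and then, are a little off and sometimes report something else, mostly with a low value. They report only what shows in the picture. A call takes as long as a camera call. They do not tell look-alikes from the thing itself.
- vision.outline_of(camera, query): "pixels" (420x560 bool, what is visible of it) and "centre" ([row, column] in pixels, amid what is visible of it).
- vision.spot_point(camera, query): "centre" ([row, column] in pixels: a listed point, or the origin of a listed thing).
The state is a dict: "t": time; "joint_pos": joint angles; "qvel": joint speeds; "tau": joint torques, N m; "tcp_pos": TCP position; "tool_rot": TCP orientation; "wrist_force": force on the tool from outside, world axes, zero at the start; "ft_torque": the same for the moment, N m; "finger_gap": finger opening in m; "gripper_force": force on a finger pad.
Only numpy, scipy, OpenCV 4.12 (cv2) and the standard library are available. Lean on these libraries where they do the work, as an engineer would, in place of code of your own. Each camera call takes 0.05 s, during which the arm holds its last target. There are 200 camera calls.

TASK

The small parts tray was slid into its metal sleeve back to front, so its pull block sticks out at the rear. Slide the tray right out through the flared mouth, turn it round, and slide it back in fully home so that the pull block sticks out of the mouth, then flip both small clips at the mouth fully down to lock it. Keep the tray level with the bearing in it, and leave the nut, roller and collar nearby where they are.

Things in the scene. Friction and masses are not known exactly. Their poses are not given: they have to be found in the camera images.
- holder: Fixed aluminium plate 225 x 100 mm, 4 mm thick (top at z = 4 mm; x = -170 to +55 mm), with a steel sleeve of rectangular section on it. Origin: on the bench under the middle of the sleeve; x along the sleeve from mouth to rear, z up. Sleeve: 90 mm long (x = -45 to +45 mm), inside 52.4 mm wide and 30 mm high (roof z = 34 to 37 mm), side walls 3 mm.
- sleeve_mouth (a point): Middle of the sleeve's mouth: x = -45, y = 0, z = 17 mm in the holder's frame, same axes. The side walls flare outward in front of it, to x = -56 mm and 64 mm outer span.
- sleeve_rear (a point): Middle of the sleeve's rear opening: x = +45, y = 0, z = 17 mm in the holder's frame, same axes. Two stop lips here, one each side with 41 mm free between them, stop the tray's body; the pull block passes between. The rear half of the roof (x = 0 to +45 mm) has a thumb notch 38 mm wide, open to the rear, so a finger from above can follow the tray in to x = 0.
- tray_mid (a point): Centre of the loose grey open-topped tray: 90 (x) x 50 (y) x 26 mm high, walls 3 mm, 0.1 to 0.3 kg. Pull block on its -x end, +x end plain. Slides flat on the plate; play in the sleeve 1.2 mm each side, 4 mm above. It starts back to front (its x against the holder's x), up to 10 mm short of the stop lips. Fully home, its centre is at the holder's x = 0, its body flush in the sleeve.
- tray_pull (a point): Outer end of the tray's pull block, 67 mm from the tray's centre towards the tray's -x, 13 mm above the tray's underside. The block is 22 mm long (x), 22 mm wide (y), its top 22 mm and its underside 2 mm above the tray's underside.
- bearing_mid (a point): Centre of a loose ball bearing, 35 mm diameter, 11 mm thick, lying flat in the tray, in the compartment beside the pull block.
- clip_left (a joint): Left clip (holder y = +20 mm), rad: 0 = fully down (lever level, hook leg hanging 5 mm in front of the mouth, locking the tray in); 0.88 to 1.0 at the start (lever up). Hinge along y at holder x = -45, z = 41.5 mm; stiff, stays where left. Pushing the lever's end forward and down along its arc closes it with a few N; pressing straight down may bind at first. Dark steel, 10 mm wide, leg 18 mm.
- clip_right (a joint): Right clip (holder y = -20 mm), the mirror image of the left one, same values. Open, both clips reach about 18 mm in front of the mouth and up to z = 65 mm, above the path of the tray.
- clip_left_lever (a point): Middle of the upper face of the left clip's lever (26 mm long, 3 mm thick), 13 mm from the hinge; at z = 43 mm when the clip is down.
- clip_right_lever (a point): The same point on the right clip's lever.
- nut: Bystander: a loose steel hexagon nut, 34 x 30 x 16 mm; origin under its centre.
- roller: Bystander: a loose pale metal roller standing upright, 33 mm diameter, 38 mm tall; origin under its centre.
- collar: Bystander: a loose steel collar ring lying flat, 42 mm diameter, 14 mm tall; origin under its centre.
Things that resemble listed ones, but are neither listed nor needed, are in the scene too. Leave any blue or pink look-alike of the part that bears bearing_mid alone.

How it is judged:
By the outcome, as a careful person would: the job done as asked, in the order asked, and still so for the second after the job is handed in, with the robot touching nothing.
It also fails if it takes over 72 s, if anything falls off the work surface, if the arm or the gripper's body presses on something with over 40 N, if the wrist force passes 120 N, or if a joint passes its speed limit or range.

## Working session

There is one attempt and no reset: what is moved stays moved. The work goes in short steps, Python scripts to look and compute and a shell command to move; the robot and the scene stay as the last step left them, time stands still between calls to the robot, and variables do not carry over. Pictures are saved under pics/ and viewed, at most 10 in all, crops included, and the job is handed in when it is done.

```bash
ls; mkdir -p pics; cat > h.py <<'E'
import numpy as np, cv2
from scipy.spatial.transform import Rotation as R
from cell import robot, vision, job
def cam(name, st=None):
    c=vision.calibration(name); f=210/np.tan(np.radians(c["fov_y"])/2)
    if name=="wrist":
        T=np.eye(4); T[:3,:3]=rot(st); T[:3,3]=st["tcp_pos"]; T=T@np.array(c["tool_from_camera"])
    else:
        T=np.eye(4); a=np.array(c["attitude"]); T[:3,:3]=a if a.shape==(3,3) else R.from_euler('xyz',a).as_matrix(); T[:3,3]=c["origin"]
    return c,f,T
def rot(st):
    a=np.array(st["tool_rot"]); return a if a.shape==(3,3) else R.from_euler('xyz',a).as_matrix()
def ray(name,px,st=None):
    c,f,T=cam(name,st); r,cc=px
    K=np.array([[f,0,c["cx"]],[0,f,c["cy"]],[0,0,1]])
    d=np.array([(cc-c["cx"])/f,(r-c["cy"])/f]); u=d.copy()
    for _ in range(20): u=d/(1+c["k1"]*(u@u))
    return T, np.array([u[0],u[1],1.])
def onz(name,px,z,st=None):
    T,u=ray(name,px,st); d=T[:3,:3]@u; o=T[:3,3]; return o+d*(z-o[2])/d[2]
def bydepth(name,px,dep,st=None):
    T,u=ray(name,px,st); return T[:3,:3]@(u*dep)+T[:3,3]
def proj(name,P,st=None):
    c,f,T=cam(name,st); q=T[:3,:3].T@(np.array(P)-T[:3,3]); u=q[:2]/q[2]; u=u*(1+c["k1"]*(u@u)); return [c["cy"]+f*u[1],c["cx"]+f*u[0]]
def snap(name,fn):
    st=robot.read_state(); im,d=vision.get_image(name); cv2.imwrite("pics/"+fn,im[:,:,::-1]); np.save("pics/"+fn[:-4]+".npy",d); return st,im,d
E
python3 - <<'E'
from h import *
print(robot.read_state())
for n in("scene","top","wrist"): print(n,vision.calibration(n))
for n in("top","scene"):
    st,im,d=snap(n,n+"0.png")
    for q in ["holder","sleeve_mouth","sleeve_rear","tray_mid","tray_pull","bearing_mid","clip_left_lever","clip_right_lever","nut","roller","collar"]:
        for r in vision.spot_point(n,q)[:2]:
            p=r["centre"]; dd=d[int(p[0]),int(p[1])]
            print(n,q,round(r["score"],2),np.round(p),np.round(bydepth(n,p,dd),3))
E
```

```text
pics
{'t': 0.0, 'joint_pos': array([ 1.07331854e+00,  9.18644372e-02,  1.23188968e+00, -1.31124245e-05,
        1.81979554e+00, -5.66949869e-02]), 'qvel': array([ 0.00016909,  0.0015955 , -0.00113338, -0.00040202, -0.00159745,
       -0.00088498]), 'tau': array([ 3.63310783e-04, -4.46457410e+01, -4.06444180e+01,  6.98512397e-02,
        2.94872210e-02, -1.29072168e-04]), 'tcp_pos': array([0.25601638, 0.54270014, 0.40350105]), 'tool_rot': array([-3.13963807e+00, -9.81990244e-05,  2.70080654e+00]), 'wrist_force': array([ 0.26285402, -0.36776267,  0.32440787]), 'ft_torque': array([-0.03024099, -0.06052517, -0.03028551]), 'gripper_force': 0.0, 'finger_gap': 0.0878678780298429}
scene {'fov_y': 43.48272224961406, 'cx': 275.68563201684105, 'cy': 205.86210261666258, 'k1': -0.12460186246762865, 'origin': array([-0.11740584,  0.89010707,  1.03963434]), 'attitude': array([-2.39757086e+00,  1.25731066e-03, -2.42876374e+00])}
top {'fov_y': 51.27680362476563, 'cx': 277.2979647856981, 'cy': 212.7674772198242, 'k1': -0.08623869913634323, 'origin': array([0.29168438, 0.24187511, 0.94770579]), 'attitu
[... 815 characters left out ...]
485 0.398 0.001]
top bearing_mid 0.61 [272. 129.] [ 0.396  0.55  -0.002]
top bearing_mid 0.58 [244. 162.] [ 0.451  0.475 -0.002]
top clip_left_lever 0.57 [227. 246.] [0.458 0.283 0.051]
top clip_right_lever 0.41 [207. 242.] [0.502 0.288 0.049]
top nut 0.55 [198. 171.] [0.551 0.448 0.002]
top roller 0.69 [198. 169.] [0.552 0.452 0.   ]
top roller 0.46 [180. 361.] [0.536 0.027 0.036]
scene sleeve_mouth 0.78 [234. 255.] [0.219 0.548 0.459]
scene sleeve_rear 0.74 [259. 231.] [0.246 0.573 0.402]
scene tray_pull 0.19 [256. 227.] [0.254 0.574 0.404]
scene bearing_mid 0.51 [321. 207.] [0.389 0.539 0.015]
scene nut 0.69 [266. 190.] [0.528 0.459 0.015]
scene roller 0.73 [171. 299.] [0.541 0.029 0.01 ]
```

View pics/top0.png

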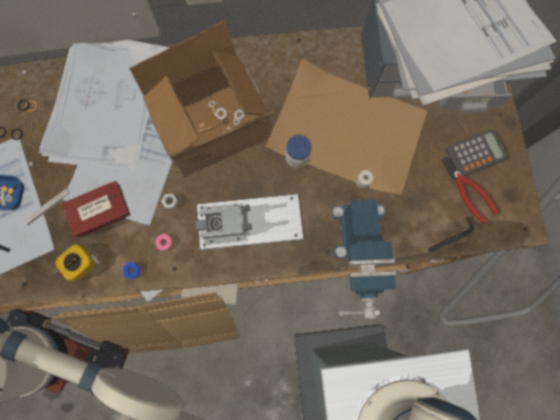

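View pics/scene0.png

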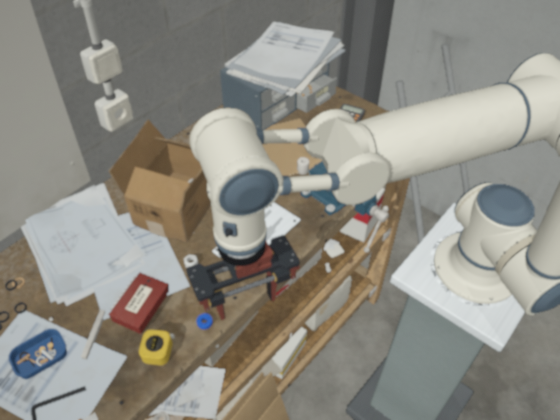

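Top view: the sleeve is at about (222, 225), with its mouth facing right (world -y) near column 248. The plate runs to column 302. Blue (270, 131) and pink (242, 163) rings are look-alikes. The nut is at (200, 169), the collar near (178, 365), the roller near (150, 297), and a vise stands at columns 340-390. The scene view is mostly blocked by the arm. I'll move over the holder for a close look.

```bash
python3 -m pendant '{"gripper":[0.08,0.08,0.08,0.08,0.08],"slide":[[-0.052,-0.026,0],[-0.052,-0.026,0],[-0.052,-0.026,0],[-0.052,-0.026,0],[-0.052,-0.026,0]],"turn":[0,0,0,0,0]}' && python3 -m pendant '{"gripper":[0.08,0.08,0.08,0.08,0.08],"slide":[[-0.05,-0.025,0],[0,0,0],[0,0,0],[0,0,0],[0,0,0]],"turn":[0,0.185,0.185,0.185,0.185]}' && python3 -m pendant '{"gripper":[0.08,0.08,0.08,0.08],"slide":[[0,0,0],[0,0,0],[0,0,0],[0,0,0]],"turn":[0.185,0.185,0.02,0]}'
python3 - <<'E'
from h import *
st,im,d=snap("wrist","w0.png"); print(st["tcp_pos"],st["tool_rot"],st["joint_pos"][[0,5]])
for q in ["holder","sleeve_mouth","sleeve_rear","tray_mid","tray_pull","bearing_mid","clip_left_lever","clip_right_lever","nut","roller","collar"]:
    for r in vision.spot_point("wrist",q)[:2]:
        p=r["centre"]; dd=d[int(p[0]),int(p[1])]
        print(q,round(r["score"],2),np.round(p),np.round(bydepth("wrist",p,dd,st),3))
st2,im,d=snap("top","t1.png")
for q in ["roller","collar"]:
    for r in vision.spot_point("top",q)[:3]: p=r["centre"];print("top",q,r["score"],p,onz("top",p,0.0))
E
```

```text
t: 1.82
tcp_pos: [0.4365, 0.3125, 0.4048]
tool_rot: [3.141, 0.0, 2.701]
wrist_force: [-0.2, 0.4, -0.4]
finger_gap: 0.08
gripper_force: 0.0
t: 2.45
tcp_pos: [0.4703, 0.2701, 0.4047]
tool_rot: [3.141, -0.0, 1.954]
wrist_force: [0.2, 0.7, -0.1]
finger_gap: 0.0801
gripper_force: 0.0
t: 2.95
tcp_pos: [0.4702, 0.2702, 0.4047]
tool_rot: [3.142, -0.0, 1.574]
wrist_force: [-0.5, 0.3, 1.6]
finger_gap: 0.0802
gripper_force: 0.0
[0.47023196 0.27018431 0.40466951] [ 3.14153424e+00 -2.79438508e-05  1.57385915e+00] [0.45878222 0.45571924]
holder 0.58 [131. 288.] [0.479 0.334 0.037]
holder 0.51 [181. 266.] [0.458 0.285 0.051]
sleeve_mouth 0.93 [169. 286.] [0.478 0.295 0.037]
sleeve_rear 0.72 [ 80. 285.] [0.476 0.382 0.025]
tray_mid 0.74 [138. 287.] [0.478 0.326 0.037]
tray_pull 0.62 [ 68. 286.] [0.476 0.394 0.024]
bearing_mid 0.81 [115. 288.] [0.48  0.349 0.006]
clip_left_lever 0.53 [181. 264.] [0.455 0.285 0.05 ]
clip_left_lever 0.52 [170. 286.] [0.477 0.295 0.037]
clip_right_lever 0.63 [178. 310.] [0.5   0.288 0.047]
nut 0.93 [ 17. 352.] [ 0.545  0.449 -0.002]
roller 0.67 [372. 329.] [0.535 0.031 0.018]
roller 0.2 [ 83. 289.] [0.48  0.38  0.027]
top roller 0.72 [227.0, 198.2] [0.47856685 0.39176541 0.        ]
top roller 0.68 [184.4, 362.1] [0.53538185 0.01758761 0.        ]
```

View pics/w0.png

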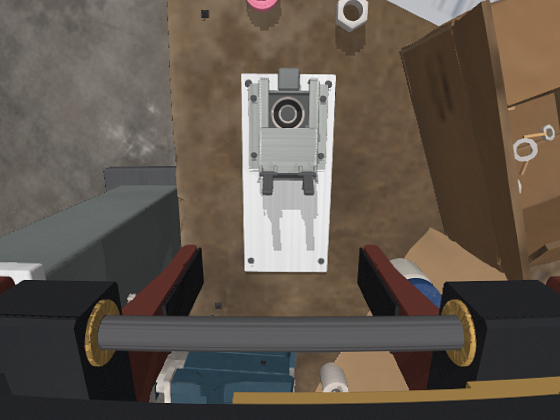

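The wrist view is clear. The plate corners are at (74,241), (75,335), (271,245) and (271,327). The sleeve roof is at rows 125-168, the clips at (182,266) and (182,309), and the bearing at (113,288). The pull block sticks out at the rear at (78,289), just past the plate's rear end. I'll work out the holder frame from these.

```bash
python3 - <<'E'
from h import *
st=robot.read_state()
im=cv2.imread("pics/w0.png"); d=np.load("pics/w0.npy")
m=cv2.inRange(im,(200,200,200),(255,255,255)); m[:, :235]=0; m[:,345:]=0; m[290:]=0;m[:65]=0
cols=[np.where(m[r])[0] for r in range(200,268)]
L=np.array([onz("wrist",(r,c.min()),.004,st)[:2] for r,c in zip(range(200,268),cols)])
Rr=np.array([onz("wrist",(r,c.max()+1),.004,st)[:2] for r,c in zip(range(200,268),cols)])
# extend: rows 78..120
rr=range(78,130);cc=[np.where(m[r])[0] for r in rr]
L=np.vstack([L,[onz("wrist",(r,c.min()),.004,st)[:2] for r,c in zip(rr,cc)]])
Rr=np.vstack([Rr,[onz("wrist",(r,c.max()+1),.004,st)[:2] for r,c in zip(rr,cc)]])
pl=np.polyfit(L[:,1],L[:,0],1);pr=np.polyfit(Rr[:,1],Rr[:,0],1)
print("edges x=a*y+b",pl,pr,"resid",np.std(L[:,0]-np.polyval(pl,L[:,1])),np.std(Rr[:,0]-np.polyval(pr,Rr[:,1])))
c0=int(255);rows=np.where(m[:,250])[0];print("plate rows col250",rows.min(),rows.max(),[onz("wrist",(r,250),.004,st) for r in(rows.min(),rows.max()+1)])
# depth-based heights along centre column
for r in list(range(62,102,3))+list(range(104,205,6)): print(r,np.round(bydepth("wrist",(r,288),d[r,288],st),4))
for q in ["tray_pull","tray_mid","bearing_mid"]: pass
E
```

```text
edges x=a*y+b [0.00769458 0.42793247] [0.0105201  0.52540624] resid 0.0002923081606246579 0.0003425742788518094
plate rows col250 74 270 [array([0.43987309, 0.39085565, 0.004     ]), array([0.43498011, 0.16764842, 0.004     ])]
62 [ 0.4797  0.4037 -0.0026]
65 [ 0.4797  0.4005 -0.0013]
68 [0.4792 0.394  0.0238]
71 [0.4792 0.391  0.0249]
74 [0.4792 0.3883 0.024 ]
77 [0.4792 0.3852 0.0259]
80 [0.4792 0.3823 0.0268]
83 [0.4792 0.3795 0.0258]
86 [0.4792 0.3766 0.0268]
89 [0.4792 0.3739 0.0252]
92 [0.4791 0.3707 0.0294]
95 [0.4797 0.3694 0.0064]
98 [0.4794 0.3656 0.0191]
101 [0.4795 0.3627 0.0173]
104 [0.4795 0.3599 0.0155]
110 [0.4798 0.3541 0.006 ]
116 [0.4797 0.3479 0.0077]
122 [0.4796 0.3417 0.0173]
128 [0.4792 0.336  0.0352]
134 [0.4792 0.3302 0.0377]
140 [0.4792 0.3243 0.0371]
146 [0.4792 0.3185 0.0374]
152 [0.4793 0.3124 0.0361]
158 [0.4793 0.3064 0.0364]
164 [0.4794 0.3003 0.0354]
170 [0.4794 0.2943 0.0368]
176 [0.4798 0.2855 0.0202]
182 [0.4802 0.276  0.0028]
188 [0.4802 0.2694 0.0041]
194 [0.4803 0.2625 0.0042]
200 [0.4803 0.2555 0.0039]
```

Holder frame: origin at (0.480, 0.337), x axis along (0.009, 1). The sleeve mouth edge and notch edge agree with this. The pull end is at holder x ≈ 59, so the tray is about 8 mm short of the lips. I'll close the fingers, go behind the pull block and push.

```bash
python3 -m pendant '{"gripper":[0,0,0,0,0],"slide":[[0.049,0.0035,0],[0.049,0.0035,0],[0.049,0.0035,0],[0,0,0.04],[0,0,0.05]],"turn":[0.012,0,0,0,0]}' && python3 -m pendant '{"gripper":[0,0,0,0,0],"slide":[[0,0,0.05],[0,0,0.05],[0,0,0.02],[0,0,0],[0,0,0]],"turn":[0,0,0,0,0]}'
```

```text
t: 4.32
tcp_pos: [0.482, 0.4181, 0.3146]
tool_rot: [3.139, -0.002, 1.56]
wrist_force: [-0.3, 0.9, -0.5]
finger_gap: 0.0336
gripper_force: 0.0
t: 4.95
tcp_pos: [0.4826, 0.4176, 0.1976]
tool_rot: [3.138, -0.003, 1.559]
wrist_force: [0.0, 0.2, 0.0]
finger_gap: 0.0003
gripper_force: 0.0
```

```bash
python3 -m pendant '{"gripper":[0,0,0,0,0],"slide":[[-0.005,-0.002,0.005],[-0.007,0,0],[-0.007,0,0],[-0.007,0,0],[-0.007,0,0]],"turn":[0,0,0,0,0]}' && python3 -m pendant '{"gripper":[0,0,0,0,0],"slide":[[-0.008,0,0],[-0.008,0,0],[-0.008,0,0],[-0.008,0,0],[-0.003,0,0]],"turn":[0,0,0,0,0]}'
python3 - <<'E'
from h import *
st,im,d=snap("wrist","w1.png")
E
```

```text
t: 5.58
tcp_pos: [0.4796, 0.3839, 0.1904]
tool_rot: [3.141, -0.001, 1.559]
wrist_force: [0.2, 3.1, 2.7]
finger_gap: 0.0009
gripper_force: 1.7
t: 6.2
tcp_pos: [0.4791, 0.3485, 0.1895]
tool_rot: [-3.141, 0.0, 1.558]
wrist_force: [0.3, 3.8, 2.3]
finger_gap: 0.0006
gripper_force: 1.6
```

View pics/w1.png

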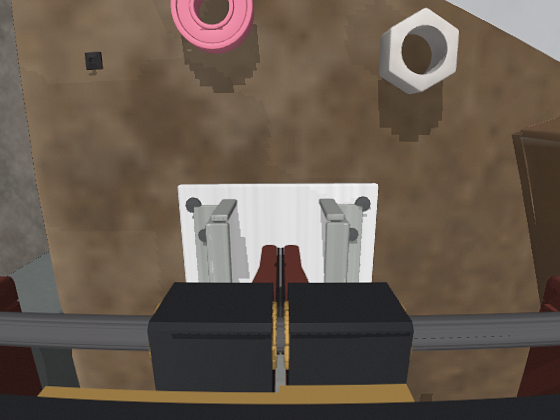

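The fingers sit centred in the notch and have pushed the tray forward. Next I'll lift, move in front of the mouth, look from above and straddle the tray.

```bash
python3 -m pendant '{"gripper":[0,0,0,0.078,0.078],"slide":[[0.001,0,0],[0,0,-0.05],[0,0,-0.06],[-0.052,0,0],[-0.052,0,0]],"turn":[0,0,0,0,0]}' && python3 -m pendant '{"gripper":[0.078,0.078,0.078],"slide":[[0,0,-0.01],[0,0,0],[0,0,0]],"turn":[0,0,0]}'
python3 - <<'E'
from h import *
st,im,d=snap("wrist","w2.png"); print(st["tcp_pos"])
E
```

```text
t: 6.88
tcp_pos: [0.4777, 0.2452, 0.2999]
tool_rot: [3.141, 0.001, 1.56]
wrist_force: [0.9, 0.0, 0.4]
finger_gap: 0.017
gripper_force: 0.0
t: 7.25
tcp_pos: [0.4778, 0.2471, 0.3093]
tool_rot: [-3.141, 0.0, 1.56]
wrist_force: [-0.0, 0.1, 0.7]
finger_gap: 0.0468
gripper_force: 0.0
[0.47783983 0.24711176 0.30931081]
```

View pics/w2.png

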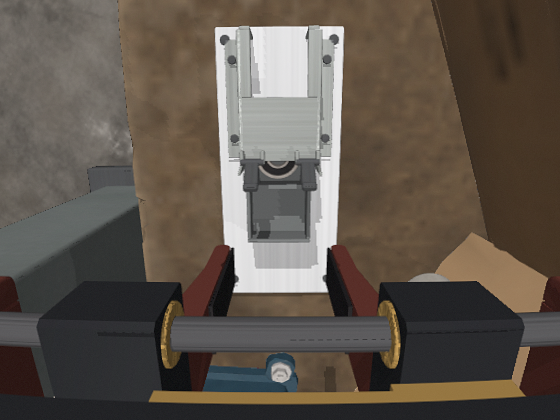

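The tray sticks out of the mouth, with its front edge at row 241, columns 248-310. The bearing is just under the sleeve edge at (165,278), and the clips are at rows 160-187. I'll measure the front edge.

```bash
python3 - <<'E'
from h import *
st=robot.read_state()
for p in [(241,248),(241,310),(215,248),(215,310)]: print(p,onz("wrist",p,.03,st))
E
python3 -m pendant '{"gripper":[0.078,0.078],"slide":[[0,0,0],[0,0,0]],"turn":[0,0]}'
```

```text
(241, 248) [0.45270957 0.22694592 0.03      ]
(241, 310) [0.50232934 0.2264119  0.03      ]
(215, 248) [0.45348911 0.24853491 0.03      ]
(215, 310) [0.50206222 0.24800789 0.03      ]
t: 7.55
tcp_pos: [0.4778, 0.2466, 0.3093]
tool_rot: [-3.141, 0.0, 1.56]
wrist_force: [-0.6, -0.3, -0.3]
finger_gap: 0.0711
gripper_force: 0.0
```

```bash
python3 -m pendant '{"gripper":[0.078,0.078,0.078,0.05,0.045],"slide":[[0,0,0.05],[0,0,0.05],[0,0,0.019],[0,0,0],[0,0,0]],"turn":[0,0,0,0,0]}' 25 && python3 -m pendant '{"gripper":[0.045,0.045,0.045],"slide":[[0,0,0],[0,0,0],[0,0,0]],"turn":[0,0,0]}'
python3 - <<'E'
from h import *
c,f,T=cam("top")
d=np.load("pics/top0.npy")
for r,cc in [(210,345),(225,350),(250,350),(205,365),(212,338),(250,375),(265,370),(178,365),(148,297),(160,297)]: print((r,cc),np.round(bydepth("top",(r,cc),d[r,cc]),3))
E
```

```text
t: 8.18
tcp_pos: [0.4785, 0.2465, 0.1926]
tool_rot: [3.139, -0.001, 1.559]
wrist_force: [-0.6, 0.0, 0.6]
finger_gap: 0.0614
gripper_force: 0.0
t: 8.55
tcp_pos: [0.4781, 0.2464, 0.1923]
tool_rot: [3.14, -0.001, 1.559]
wrist_force: [-2.7, -0.5, 5.9]
finger_gap: 0.0501
gripper_force: 24.9
(210, 345) [0.479 0.067 0.012]
(225, 350) [0.439 0.068 0.047]
(250, 350) [0.38  0.086 0.104]
(205, 365) [0.472 0.036 0.073]
(212, 338) [0.475 0.084 0.016]
(250, 375) [0.375 0.036 0.101]
(265, 370) [0.35  0.041 0.06 ]
(178, 365) [0.546 0.012 0.015]
(148, 297) [0.611 0.16  0.071]
(160, 297) [0.592 0.161 0.051]
```

```bash
python3 -m pendant '{"gripper":[0.045,0.045,0.045,0.045,0.045],"slide":[[-0.005,0,0],[-0.008,0,0],[-0.009,0,0],[-0.009,0,0],[-0.009,0,0]],"turn":[0,0,0,0,0]}' && python3 -m pendant '{"gripper":[0.045,0.045,0.045,0.045,0.045],"slide":[[-0.009,0,0],[-0.009,0,0],[-0.006,0,0],[-0.003,0,0],[0,0,0]],"turn":[0,0,0,0,0]}'
python3 - <<'E'
from h import *
st,im,d=snap("wrist","w3.png"); print(st["tcp_pos"])
E
```

```text
t: 9.18
tcp_pos: [0.478, 0.2066, 0.1924]
tool_rot: [3.138, -0.003, 1.559]
wrist_force: [1.4, 5.5, 5.5]
finger_gap: 0.0495
gripper_force: 24.8
t: 9.8
tcp_pos: [0.4777, 0.1794, 0.1923]
tool_rot: [3.138, -0.002, 1.559]
wrist_force: [0.2, 2.9, 6.0]
finger_gap: 0.05
gripper_force: 24.8
[0.47766821 0.17937383 0.19234129]
```

View pics/w3.png

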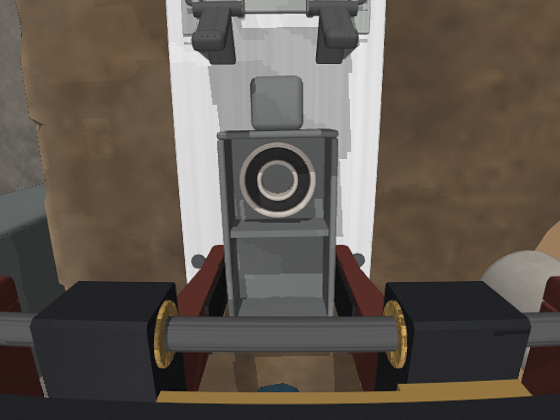

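The tray is fully out and level. The bearing is at (180,277), the block end at (78,277) and the clips at rows 5-60. I'll regrasp near the centre of mass, back off and lift, then turn a quarter.

```bash
python3 -m pendant '{"gripper":[0.062,0.062,0.062,0.062,0.045],"slide":[[0,0,0],[0,0,0],[0.016,0,0],[0.017,0,0],[0,0,0]],"turn":[0,0,0,0,0]}' 30 && python3 -m pendant '{"gripper":[0.045,0.045,0.045,0.045,0.045],"slide":[[0,0,0],[0,0,0],[0,0,-0.005],[-0.007,0,-0.01],[-0.01,0,-0.01]],"turn":[0,0,0,0,0]}'
```

```text
t: 10.48
tcp_pos: [0.4773, 0.2137, 0.1905]
tool_rot: [-3.141, -0.0, 1.561]
wrist_force: [-0.2, -0.3, 0.1]
finger_gap: 0.0551
gripper_force: 0.0
t: 11.1
tcp_pos: [0.4773, 0.1945, 0.2165]
tool_rot: [3.141, 0.0, 1.559]
wrist_force: [-0.2, -1.3, -3.3]
finger_gap: 0.0497
gripper_force: 30.0
```

```bash
python3 -m pendant '{"gripper":[0.045,0.045,0.045,0.045,0.045],"slide":[[0,0,-0.003],[0,0,0],[0,0,0],[0,0,0],[0,0,0]],"turn":[0.157,0.157,0.157,0.157,0.157]}' && python3 -m pendant '{"gripper":[0.045,0.045,0.045,0.045,0.045],"slide":[[0,0,0],[0,0,0],[0,0,0],[0,0,0],[0,0,0]],"turn":[0.157,0.157,0.157,0.157,0.157]}' && python3 -m pendant '{"gripper":[0.045,0.045,0.045,0.045],"slide":[[0,0,0],[0,0,0.012],[0,0,0.01],[0,0,0]],"turn":[0,0,0,0]}'
python3 - <<'E'
from h import *
st,im,d=snap("wrist","w4.png"); print(st["tcp_pos"],st["joint_pos"][[0,5]])
E
```

```text
t: 11.72
tcp_pos: [0.4774, 0.1944, 0.2195]
tool_rot: [3.141, -0.001, 0.768]
wrist_force: [-0.7, 0.1, -3.2]
finger_gap: 0.0497
gripper_force: 29.9
t: 12.35
tcp_pos: [0.4774, 0.1944, 0.2195]
tool_rot: [-3.142, -0.001, -0.017]
wrist_force: [0.5, 0.6, -2.0]
finger_gap: 0.0498
gripper_force: 29.9
t: 12.85
tcp_pos: [0.4767, 0.1949, 0.1948]
tool_rot: [3.141, 0.003, -0.01]
wrist_force: [-0.1, 0.0, -2.8]
finger_gap: 0.0498
gripper_force: 30.0
[0.47669707 0.1949259  0.19478709] [0.3220985 1.903288 ]
```

View pics/w4.png

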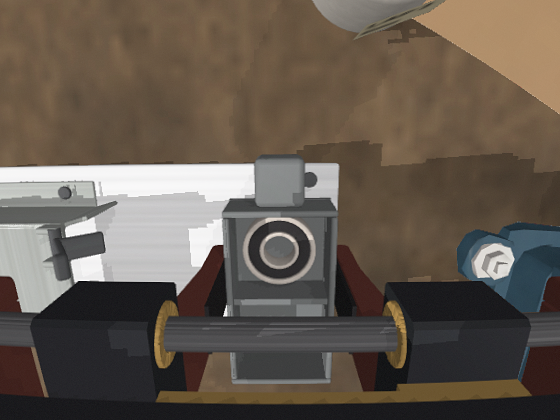

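The tray is turned a quarter, with the bearing still in it at (250,279). I'll set it down, half-turn the empty gripper and regrasp.

```bash
python3 -m pendant '{"gripper":[0.045,0.045,0.072,0.075,0.075],"slide":[[0,0,0.0035],[0,0,0],[0,0,0],[0,0,0],[0,0,-0.03]],"turn":[0,0,0,0,0]}' && python3 -m pendant '{"gripper":[0.078,0.078,0.078,0.078,0.078],"slide":[[0,0,-0.02],[0,0,0],[0,0,0],[0,0,0],[0,0,0]],"turn":[0,-0.185,-0.185,-0.185,-0.185]}' && python3 -m pendant '{"gripper":[0.078,0.078,0.078,0.078,0.078],"slide":[[0,0,0],[0,0,0],[0,0,0],[0,0,0],[0,0,0]],"turn":[-0.185,-0.185,-0.185,-0.185,-0.185]}' && python3 -m pendant '{"gripper":[0.078,0.078,0.078,0.078,0.078],"slide":[[0,0,0],[0,0,0],[0,0,0],[0,0,0],[0,0,0]],"turn":[-0.185,-0.185,-0.185,-0.185,-0.185]}' && python3 -m pendant '{"gripper":[0.078,0.078,0.078,0.078,0.078],"slide":[[0,0,0],[0,0,0],[0,0,0],[0,0,0],[0,0,0]],"turn":[-0.185,-0.185,-0.185,-0.01,0]}'
```

```text
t: 13.52
tcp_pos: [0.4765, 0.1949, 0.2213]
tool_rot: [3.14, 0.004, -0.011]
wrist_force: [-0.0, 0.2, 0.6]
finger_gap: 0.0742
gripper_force: 0.0
t: 14.15
tcp_pos: [0.4774, 0.1952, 0.2439]
tool_rot: [3.141, -0.001, 0.735]
wrist_force: [-0.2, 0.3, 0.3]
finger_gap: 0.0784
gripper_force: 0.0
t: 14.78
tcp_pos: [0.4774, 0.1952, 0.2439]
tool_rot: [3.14, -0.0, 1.66]
wrist_force: [0.6, 0.0, -0.4]
finger_gap: 0.0779
gripper_force: 0.0
t: 15.4
tcp_pos: [0.4774, 0.1952, 0.2438]
tool_rot: [3.141, 0.001, 2.585]
wrist_force: [-0.1, 0.1, 0.1]
finger_gap: 0.0784
gripper_force: 0.0
t: 16.02
tcp_pos: [0.4773, 0.1952, 0.2435]
tool_rot: [3.141, 0.001, 3.14]
wrist_force: [0.1, -0.3, -0.2]
finger_gap: 0.0781
gripper_force: 0.0
```

```bash
python3 -m pendant '{"gripper":[0.078,0.078,0.045,0.045,0.045],"slide":[[0,0,0.035],[0,0,0.018],[0,0,0],[0,0,0],[0,0,0]],"turn":[0.009,0,0,0,0]}' 30 && python3 -m pendant '{"gripper":[0.045,0.045,0.045,0.045,0.045],"slide":[[0,0,0],[0,0,0],[0,0,-0.008],[0,0,-0.012],[0,0,-0.008]],"turn":[0,0,0,0,0]}' && python3 -m pendant '{"gripper":[0.045,0.045,0.045,0.045,0.045],"slide":[[0,0,0],[0,0,0],[0,0,0],[0,0,0],[0,0,0]],"turn":[0.157,0.157,0.157,0.157,0.157]}' && python3 -m pendant '{"gripper":[0.045,0.045,0.045,0.045,0.045],"slide":[[0,0,0],[0,0,0],[0,0,0],[0,0,0],[0,0,0]],"turn":[0.157,0.157,0.157,0.157,0.157]}' && python3 -m pendant '{"gripper":[0.045],"slide":[[0,0,0]],"turn":[0]}'
```

```text
t: 16.65
tcp_pos: [0.4776, 0.1953, 0.1913]
tool_rot: [3.141, 0.002, 3.135]
wrist_force: [-0.6, 0.8, -0.1]
finger_gap: 0.0516
gripper_force: 0.0
t: 17.27
tcp_pos: [0.4773, 0.1952, 0.219]
tool_rot: [3.141, 0.0, 3.135]
wrist_force: [-0.0, 0.8, -3.5]
finger_gap: 0.0494
gripper_force: 30.0
t: 17.9
tcp_pos: [0.4772, 0.1952, 0.2185]
tool_rot: [3.142, 0.0, 2.345]
wrist_force: [-0.4, -0.4, -2.7]
finger_gap: 0.0501
gripper_force: 30.0
t: 18.52
tcp_pos: [0.4772, 0.1952, 0.2184]
tool_rot: [3.142, -0.0, 1.56]
wrist_force: [-0.1, 0.3, -2.8]
finger_gap: 0.0499
gripper_force: 30.0
t: 18.65
tcp_pos: [0.4773, 0.1952, 0.2184]
tool_rot: [3.141, -0.0, 1.566]
wrist_force: [0.2, 1.3, -3.3]
finger_gap: 0.0498
gripper_force: 30.0
```

```bash
python3 -m pendant '{"gripper":[0.045,0.045,0.045,0.045,0.045],"slide":[[0,0,0.015],[0,0,0.0115],[0,0,0],[0.008,0,0],[0.008,0,0]],"turn":[0.004,0,0,0,0]}' && python3 -m pendant '{"gripper":[0.045,0.045,0.045,0.045,0.045],"slide":[[0.008,0,0],[0.007,0,0],[0.007,0,0],[0.007,0,0],[0.007,0,0]],"turn":[0,0,0,0,0]}' && python3 -m pendant '{"gripper":[0.045,0.045,0.045],"slide":[[0.008,0,0],[0.008,0,0],[0,0,0]],"turn":[0,0,0]}'
python3 - <<'E'
from h import *
st,im,d=snap("wrist","w5.png"); print(st["tcp_pos"])
E
```

```text
t: 19.27
tcp_pos: [0.4773, 0.2117, 0.1912]
tool_rot: [-3.141, 0.0, 1.561]
wrist_force: [-0.2, 0.2, -2.5]
finger_gap: 0.0499
gripper_force: 30.0
t: 19.9
tcp_pos: [0.4778, 0.2476, 0.1916]
tool_rot: [3.142, 0.0, 1.561]
wrist_force: [0.3, -0.4, -2.6]
finger_gap: 0.05
gripper_force: 30.0
t: 20.27
tcp_pos: [0.4777, 0.2639, 0.1915]
tool_rot: [-3.141, -0.001, 1.562]
wrist_force: [-1.4, 1.0, -2.4]
finger_gap: 0.0497
gripper_force: 30.0
[0.47771041 0.26388349 0.1915039 ]
```

View pics/w5.png

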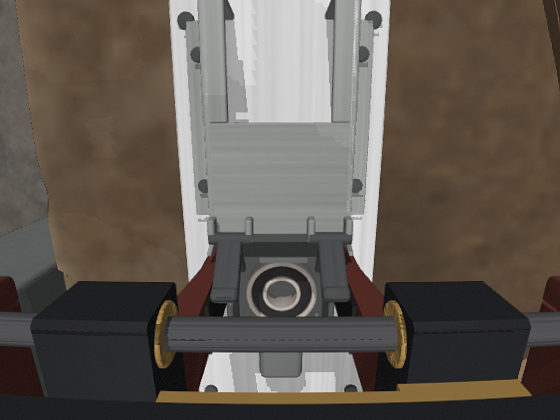

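The tray has entered the sleeve cleanly: the bearing is at (292,281) and the block points outward at (365,280). I'll release, go behind the block and push home with closed fingers.

```bash
python3 -m pendant '{"gripper":[0.045,0.062,0.065,0.065,0.065],"slide":[[0,0,0.001],[0,0,0],[0,0,0],[0,0,-0.025],[0,0,-0.03]],"turn":[0,0,0,0,0]}' && python3 -m pendant '{"gripper":[0,0,0,0,0],"slide":[[-0.04,0,0],[-0.04,0,0],[0,0,0],[0,0,0],[0,0,0]],"turn":[0,0,0,0,0]}' && python3 -m pendant '{"gripper":[0,0,0,0],"slide":[[0,0,0.03],[0,0,0.023],[0,0,0],[0.004,0,0]],"turn":[0,0,0,0]}' && python3 -m pendant '{"gripper":[0,0,0,0,0],"slide":[[0.008,0,0],[0.008,0,0],[0.008,0,0],[0.008,0,0],[0.008,0,0]],"turn":[0,0,0,0,0]}'
```

```text
t: 20.95
tcp_pos: [0.4779, 0.2628, 0.2459]
tool_rot: [-3.141, 0.001, 1.56]
wrist_force: [0.3, 0.7, -0.6]
finger_gap: 0.0646
gripper_force: 0.0
t: 21.58
tcp_pos: [0.4771, 0.1839, 0.2457]
tool_rot: [3.141, -0.0, 1.562]
wrist_force: [-0.4, -0.2, -0.0]
finger_gap: 0.0186
gripper_force: 0.0
t: 22.08
tcp_pos: [0.4774, 0.1877, 0.1936]
tool_rot: [3.141, -0.0, 1.561]
wrist_force: [0.2, -0.7, 0.3]
finger_gap: 0.0005
gripper_force: 0.0
t: 22.7
tcp_pos: [0.4776, 0.2277, 0.1927]
tool_rot: [3.141, 0.0, 1.561]
wrist_force: [-0.8, -3.7, 2.4]
finger_gap: 0.0007
gripper_force: 1.7
```

```bash
python3 -m pendant '{"gripper":[0,0,0,0,0],"slide":[[0.008,0,0],[0.008,0,0],[0.007,0,0],[0.005,0,0],[0,0,0]],"turn":[0,0,0,0,0]}' && python3 -m pendant '{"gripper":[0,0,0],"slide":[[0.002,0,0],[0.002,0,0],[0,0,0]],"turn":[0,0,0]}'
```

```text
t: 23.32
tcp_pos: [0.4777, 0.2558, 0.1923]
tool_rot: [-3.141, -0.001, 1.561]
wrist_force: [-0.3, 0.4, 0.6]
finger_gap: 0.0004
gripper_force: 0.0
t: 23.7
tcp_pos: [0.478, 0.2576, 0.1923]
tool_rot: [-3.141, 0.005, 1.56]
wrist_force: [-0.7, -10.2, 3.3]
finger_gap: 0.0003
gripper_force: 4.9
```

```bash
python3 -m pendant '{"gripper":[0,0,0],"slide":[[0.0015,0,0],[0.0015,0,0],[0,0,0]],"turn":[0,0,0]}'
```

```text
t: 24.08
tcp_pos: [0.4781, 0.2587, 0.1923]
tool_rot: [-3.14, 0.01, 1.559]
wrist_force: [-2.5, -19.9, 7.4]
finger_gap: 0.0003
gripper_force: 10.1
```

Force rises stiffly, so the tray should be against the lips. I'll back off, rise and check.

```bash
python3 -m pendant '{"gripper":[0,0,0,0,0],"slide":[[-0.015,0,0],[0,0,-0.05],[0,0,-0.05],[0,0,-0.02],[0,0,0]],"turn":[0,0,0,0,0]}' 
python3 - <<'E'
from h import *
st,im,d=snap("wrist","w6.png"); print(st["tcp_pos"])
for q in ["clip_left_lever","clip_right_lever","tray_pull"]:
    for r in vision.spot_point("wrist",q)[:2]:
        p=r["centre"]; print(q,round(r["score"],2),np.round(p),np.round(bydepth("wrist",p,d[int(p[0]),int(p[1])],st),3))
for z,lo,hi in((.055,.15,.3),):
    ys=[];
    for r in range(0,420,1):
        for c in range(200,360,1):
            if d[r,c]>0:
                P=bydepth("wrist",(r,c),d[r,c],st)
                if .045<P[2]<.075 and .25<P[1]<.30: ys.append(P)
    ys=np.array(ys)
    for s in (ys[ys[:,0]<.478],ys[ys[:,0]>.478]): print(len(s),s.min(0),s.max(0),s.mean(0), s[s[:,2]>s[:,2].max()-.004].mean(0))
E
```

```text
t: 24.7
tcp_pos: [0.4779, 0.2473, 0.3136]
tool_rot: [3.139, -0.002, 1.561]
wrist_force: [0.3, -0.3, -0.6]
finger_gap: 0.0007
gripper_force: 0.0
[0.4779393  0.24731114 0.31363632]
clip_left_lever 0.7 [104. 278.] [0.479 0.333 0.037]
clip_left_lever 0.57 [174. 248.] [0.457 0.284 0.052]
clip_right_lever 0.89 [169. 310.] [0.501 0.287 0.048]
clip_right_lever 0.15 [ 40. 279.] [0.48  0.378 0.027]
tray_pull 0.75 [188. 280.] [0.48  0.264 0.004]Traceback (most recent call last):
  File "<stdin>", line 11, in <module>
  File "h.py", line 22, in bydepth
    T,u=ray(name,px,st); return T[:3,:3]@(u*dep)+T[:3,3]
        ~~~^^^^^^^^^^^^
  File "h.py", line 14, in ray
    c,f,T=cam(name,st); r,cc=px
          ~~~^^^^^^^^^
  File "h.py", line 5, in cam
    c=vision.calibration(name); f=210/np.tan(np.radians(c["fov_y"])/2)
ValueError: time passes only in moves, steps and waits
```

View pics/w6.png

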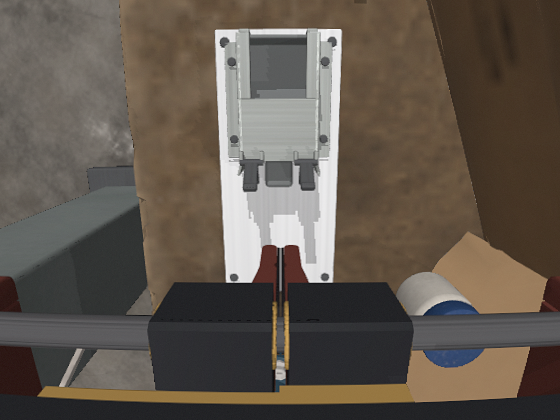

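The view shows the tray's plain end at the rear lips (row 37), the block between the clips at (173,279), and the clips still open. I'll check the edges numerically and move the slightly opened fingers behind both levers.

```bash
python3 - <<'E'
from h import *
st=robot.read_state()
for n,p,z in [("plate rear",(29,225),.004),("tray rear top",(37,278),.03),("block end",(187,279),.026),("roof mouth",(159,279),.037),("notch",(98,279),.037),("wallL end",(29,243),.034)]: print(n,onz("wrist",p,z,st))
E
python3 -m pendant '{"gripper":[0.031,0.031,0.031,0.031,0.031],"slide":[[0.027,0.0005,0],[0.0275,0,0],[0,0,0.03],[0,0,0.025],[0,0,0.0126]],"turn":[0,0,0,0,0]}' && python3 -m pendant '{"gripper":[0.031,0.031],"slide":[[0,0,0],[0,0,0]],"turn":[0,0]}'
```

```text
plate rear [0.43645704 0.38897525 0.004     ]
tray rear top [0.47726002 0.37678501 0.03      ]
block end [0.47675736 0.26921801 0.026     ]
roof mouth [0.47708441 0.29218368 0.037     ]
notch [0.47755361 0.33506862 0.037     ]
wallL end [0.45333181 0.38144824 0.034     ]
t: 25.52
tcp_pos: [0.4781, 0.3014, 0.2414]
tool_rot: [-3.137, 0.003, 1.561]
wrist_force: [-0.6, -0.6, 0.8]
finger_gap: 0.0309
gripper_force: 0.0
t: 25.78
tcp_pos: [0.4791, 0.3017, 0.2459]
tool_rot: [3.14, -0.001, 1.561]
wrist_force: [-0.2, -0.2, 0.5]
finger_gap: 0.0311
gripper_force: 0.0
```

Block protrusion is 23 mm against the 22 expected, which is home within pixel error. Closing both clips along the lever arc.

```bash
python3 -m pendant '{"gripper":[0.031,0.031,0.031,0.031],"slide":[[-0.0094,0,0.002],[-0.0029,0,0.0015],[-0.0042,0,0.0035],[0,0,0]],"turn":[0,0,0,0]}' && python3 -m pendant '{"gripper":[0.031,0.031,0.031,0.031,0.031],"slide":[[-0.0033,0,0.0043],[-0.0022,0,0.005],[-0.0007,0,0.0044],[0,0,0.001],[0,0,0]],"turn":[0,0,0,0,0]}'
```

```text
t: 26.28
tcp_pos: [0.4787, 0.2848, 0.2379]
tool_rot: [3.142, 0.0, 1.56]
wrist_force: [0.4, 0.5, -0.0]
finger_gap: 0.0313
gripper_force: 0.2
t: 26.9
tcp_pos: [0.4786, 0.2791, 0.2252]
tool_rot: [3.141, -0.001, 1.561]
wrist_force: [-4.3, 0.0, 10.2]
finger_gap: 0.0307
gripper_force: 6.3
```

```bash
python3 -m pendant '{"gripper":[0.031,0.031,0.031],"slide":[[0,0,0.001],[0,0,0.001],[0,0,0]],"turn":[0,0,0]}' && python3 -m pendant '{"gripper":[0.031,0.031,0.031,0.031],"slide":[[0,0,-0.02],[0.03,0,-0.05],[-0.05,0,-0.03],[0,0,0]],"turn":[0,0,0,0]}'
python3 - <<'E'
from h import *
st,im,d=snap("wrist","w7.png"); print(st["tcp_pos"])
cv2.imwrite("pics/w7c.png",cv2.resize(im[100:280,180:380,::-1],(800,720))[:600])
for q in ["clip_left_lever","clip_right_lever"]:
    for r in vision.spot_point("wrist",q)[:2]:
        p=r["centre"]; print(q,round(r["score"],2),np.round(p),np.round(bydepth("wrist",p,d[int(p[0]),int(p[1])],st),4))
E
```

```text
t: 27.28
tcp_pos: [0.4785, 0.2791, 0.2251]
tool_rot: [3.14, -0.001, 1.561]
wrist_force: [-7.5, -1.4, 20.6]
finger_gap: 0.0313
gripper_force: 10.4
t: 27.78
tcp_pos: [0.4789, 0.2574, 0.3242]
tool_rot: [3.137, -0.0, 1.559]
wrist_force: [0.6, -0.1, -0.1]
finger_gap: 0.0308
gripper_force: 0.0
[0.47885622 0.25740815 0.32420757]
clip_left_lever 0.96 [189. 249.] [0.4571 0.2791 0.0416]
clip_right_lever 0.94 [186. 303.] [0.4989 0.2815 0.0466]
```

View pics/w7c.png

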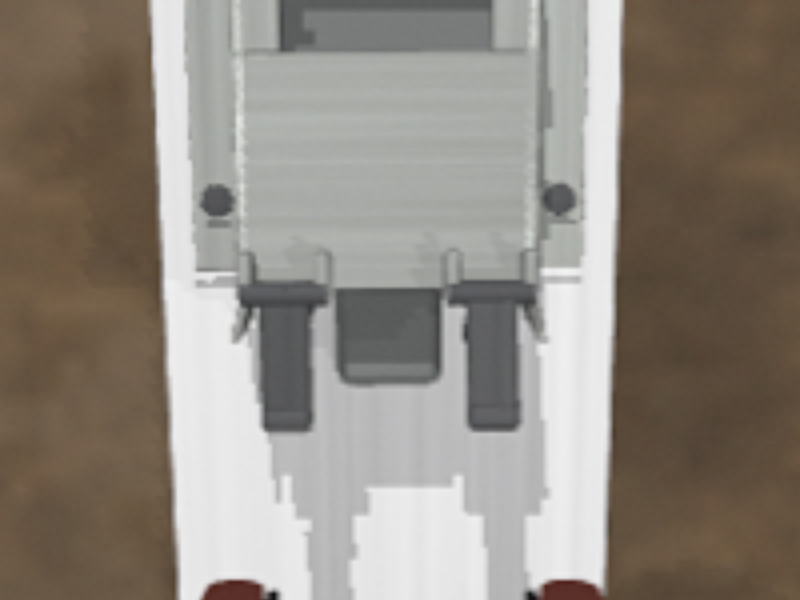

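```bash
python3 - <<'E'
from h import *
st=robot.read_state(); d=np.load("pics/w7.npy")
for n,cs in (("L",range(247,256)),("R",range(299,308))):
    P=np.array([np.mean([bydepth("wrist",(r,c),d[r,c],st) for c in cs],0) for r in range(176,203,3)])
    print(n,np.round(P[:,1:],4).tolist(), np.polyfit(P[:,1],P[:,2],1)[0])
E
```

```text
L [[0.2905, 0.0384], [0.2881, 0.0381], [0.2859, 0.0386], [0.2834, 0.0382], [0.2812, 0.0385], [0.2787, 0.038], [0.2763, 0.0379], [0.274, 0.0383], [0.2716, 0.0384]] 0.008588422341640414
R [[0.2902, 0.0393], [0.288, 0.0399], [0.2858, 0.0409], [0.2836, 0.0414], [0.2815, 0.0424], [0.2793, 0.0434], [0.2772, 0.0441], [0.2749, 0.0446], [0.2729, 0.0459]] -0.3770554188595421
```

The left clip is level, but the right is still up about 0.36 rad. I'll press the right one alone with closed fingers.

```bash
python3 -m pendant '{"gripper":[0,0,0,0,0],"slide":[[0.026,0.021,0],[0,0,0.04],[0,0,0.044],[0,0,0],[-0.001,0,0.005]],"turn":[0,0,0,0,0]}' && python3 -m pendant '{"gripper":[0,0,0,0],"slide":[[-0.0015,0,0.003],[-0.001,0,0.004],[-0.0005,0,0.004],[0,0,0]],"turn":[0,0,0,0]}'
```

```text
t: 28.55
tcp_pos: [0.4998, 0.2842, 0.2333]
tool_rot: [3.141, -0.0, 1.561]
wrist_force: [-0.1, -0.3, 0.6]
finger_gap: 0.0006
gripper_force: 0.0
t: 29.05
tcp_pos: [0.4999, 0.281, 0.2252]
tool_rot: [3.138, -0.002, 1.561]
wrist_force: [-4.6, -0.6, 13.8]
finger_gap: 0.0007
gripper_force: 6.7
```

```bash
python3 -m pendant '{"gripper":[0,0,0],"slide":[[0,0,0.0008],[0,0,0],[0,0,0]],"turn":[0,0,0]}' && python3 -m pendant '{"gripper":[0,0,0,0,0],"slide":[[0,0,-0.01],[0,0,-0.03],[0,0,-0.04],[-0.022,-0.021,-0.02],[0,0,0]],"turn":[0,0,0,0,0]}'
cat > clip.py <<'E'
from h import *
import sys
st,im,d=snap("wrist",sys.argv[1]); print(st["tcp_pos"])
for n,x in (("L",.457),("R",.4995)):
    P=[]
    for y in np.arange(.272,.291,.003):
        p=proj("wrist",[x,y,.043],st); r,c=map(int,np.round(p)); P.append(np.mean([bydepth("wrist",(r,k),d[r,k],st) for k in range(c-3,c+4)],0))
    P=np.array(P); print(n,np.round(P[:,2]*1000,1),np.polyfit(P[:,1],P[:,2],1)[0])
E
python3 clip.py w8.png
```

```text
t: 29.42
tcp_pos: [0.4999, 0.281, 0.2251]
tool_rot: [3.138, -0.002, 1.561]
wrist_force: [-6.3, -2.4, 17.0]
finger_gap: 0.0004
gripper_force: 8.4
t: 30.05
tcp_pos: [0.4782, 0.2584, 0.3233]
tool_rot: [3.137, -0.002, 1.56]
wrist_force: [0.1, -0.7, -0.1]
finger_gap: 0.0003
gripper_force: 0.0
[0.47819448 0.25837965 0.32331179]
L [42.5 42.9 42.6 42.8 42.2 42.6 43.6] 0.025901697363038306
R [42.7 42.9 42.4 42.3 42.4 42.4 43.4] 0.01379260437857811
```

```bash
python3 - <<'E'
from h import *
st=robot.read_state(); d=np.load("pics/w8.npy")
for x,ys,z in ((.478,np.arange(.262,.296,.002),.026),(.478,np.arange(.366,.396,.002),.03)):
    for y in ys:
        r,c=map(int,np.round(proj("wrist",[x,y,z],st))); P=bydepth("wrist",(r,c),d[r,c],st); print(np.round(P[1:]*1000,1),end=' ')
    print()
E
```

```text
[255.5   1.3] [258.4   1.6] [260.1   1.1] [262.    1.2] [265.    2.3] [271.5  24. ] [272.9  22.6] [275.4  22.6] [277.1  22.4] [279.9  23.9] [281.6  24.1] [283.8  22.7] [285.8  24.8] [287.3  23.8] [289.6  22.7] [293.   34.8] [295.3  34.4] 
[369.2   4.5] [371.5   5.3] [373.7   5.6] [375.5   4. ] [377.7   5.1] [378.3  15.1] [378.5  27.1] [380.7  27. ] [331.6 301.2] [390.    0.5] [392.1  -2.3] [394.6  -2.8] [397.   -3.1] [399.7  -4.8] [401.8  -3.9] [403.6  -1.9]
```

The block sticks out about 21-22 mm and the tray's far end is at holder x ≈ 45, so it is home. Both clips are level and the robot is clear, so I'm handing in.

```bash
python3 -c "
from cell import job; print(job.job_done())"
```

```text
the job is handed in; nothing more can be done
None
```

I turned the tray round and slid it fully home with the pull block sticking out of the mouth. Both clips measure level, the bearing was still in the tray when last seen just before it went home, and the job is handed in at about 30 s. I never moved the robot near the nut, roller or collar, but I didn't check their positions again at the end.

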